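Find the rocking corner of the gilder's board and press its shim flat

TASK

The gilded panel's work board rocks on one corner: press down on the blue corner pads one after another until you find the corner that gives. Then press the white shim beside that pad down flat and finish while still holding it pressed, with that corner held down. Leave the other three shims standing proud, use the fingers only to press, and do not lift or shift the board or disturb the things around it.

Things in the scene. Friction and masses are not known exactly. Their poses are not given: they have to be found in the camera images.
- board: Wooden work board, 220 x 220 x 18 mm, 1 kg, lying loose and level on four round feet 20 mm tall (one under each corner pad), so its top is 38 mm above the table. A gilded, red-edged panel 104 x 104 x 12 mm is fixed on its middle. Origin: centre of the board's underside; x and y along its edges, z up. Three feet are hard; one, at a different corner each time, gives.
- pad_a: Blue felt pad, 36 x 36 x 3 mm, the place to press corner A of the board, at (88, 88) mm in the board's axes. Origin: centre of its underside, on the board's top; its upper face is 3 mm higher, 41 mm above the table when level. The giving corner starts to sink at about 2 N pressed down on its pad, has sunk its full 5 mm at about 3 N, is then solid, and springs back when let go; hard corners do not sink.
- pad_b: Blue felt pad, 36 x 36 x 3 mm, the place to press corner B of the board, at (-88, 88) mm in the board's axes. Origin: centre of its underside, on the board's top; its upper face is 3 mm higher, 41 mm above the table when level. The giving corner starts to sink at about 2 N pressed down on its pad, has sunk its full 5 mm at about 3 N, is then solid, and springs back when let go; hard corners do not sink.
- pad_c: Blue felt pad, 36 x 36 x 3 mm, the place to press corner C of the board, at (-88, -88) mm in the board's axes. Origin: centre of its underside, on the board's top; its upper face is 3 mm higher, 41 mm above the table when level. The giving corner starts to sink at about 2 N pressed down on its pad, has sunk its full 5 mm at about 3 N, is then solid, and springs back when let go; hard corners do not sink.
- pad_d: Blue felt pad, 36 x 36 x 3 mm, the place to press corner D of the board, at (88, -88) mm in the board's axes. Origin: centre of its underside, on the board's top; its upper face is 3 mm higher, 41 mm above the table when level. The giving corner starts to sink at about 2 N pressed down on its pad, has sunk its full 5 mm at about 3 N, is then solid, and springs back when let go; hard corners do not sink.
- cap_a: White square shim of corner A, 26 x 26 mm, at (88, 36) mm in the board's axes, on the board's edge 52 mm from pad A. Origin: centre of its underside; its upper face is 9 mm higher. At the start it stands 9 mm proud of the board (47 mm above the table); pressed flat it stands 3 mm proud.
- cap_b: White square shim of corner B, 26 x 26 mm, at (-36, 88) mm in the board's axes, on the board's edge 52 mm from pad B. Origin: centre of its underside; its upper face is 9 mm higher. At the start it stands 9 mm proud of the board (47 mm above the table); pressed flat it stands 3 mm proud.
- cap_c: White square shim of corner C, 26 x 26 mm, at (-88, -36) mm in the board's axes, on the board's edge 52 mm from pad C. Origin: centre of its underside; its upper face is 9 mm higher. At the start it stands 9 mm proud of the board (47 mm above the table); pressed flat it stands 3 mm proud.
- cap_d: White square shim of corner D, 26 x 26 mm, at (36, -88) mm in the board's axes, on the board's edge 52 mm from pad D. Origin: centre of its underside; its upper face is 9 mm higher. At the start it stands 9 mm proud of the board (47 mm above the table); pressed flat it stands 3 mm proud.
- shim_a (a joint): How far the white shim of corner A has been pressed into the board: 0 standing proud, 0.006 m flat. It is stiff (about 8 N to move it) and stays where it is left, so at the giving corner the board sinks fully first (about 4 N on the shim), and then the shim goes down.
- shim_b (a joint): How far the white shim of corner B has been pressed into the board: 0 standing proud, 0.006 m flat. It is stiff (about 8 N to move it) and stays where it is left, so at the giving corner the board sinks fully first (about 4 N on the shim), and then the shim goes down.
- shim_c (a joint): How far the white shim of corner C has been pressed into the board: 0 standing proud, 0.006 m flat. It is stiff (about 8 N to move it) and stays where it is left, so at the giving corner the board sinks fully first (about 4 N on the shim), and then the shim goes down.
- shim_d (a joint): How far the white shim of corner D has been pressed into the board: 0 standing proud, 0.006 m flat. It is stiff (about 8 N to move it) and stays where it is left, so at the giving corner the board sinks fully first (about 4 N on the shim), and then the shim goes down.
- jar: Bystander: pigment jar with red lid, 52 mm across, 60 mm tall, near the board. Origin: centre of its underside.
- brush: Bystander: paint brush 190 mm long lying on the table near the board. Origin: under its middle.
- pot: Bystander: amber glass pot, 48 mm across, 45 mm tall, near the board. Origin: centre of its underside.
- palette: Bystander: white mixing palette with compartments, 120 x 190 x 22 mm. Origin: centre of its underside.
- ruler: Bystander: flat wooden hand rest, 60 x 340 x 10 mm. Origin: centre of its underside.
- mug: Bystander: white mug, 76 mm across, 85 mm tall. Origin: centre of its underside.
- varnish: Bystander: green glass bottle, 50 mm across, 120 mm tall. Origin: centre of its underside.

How it is judged:
On the way:
1. the giving corner is pressed on its blue pad and sinks more than 2 mm, while all four shims still stand proud (((height (world z) of pad_a below 0.036 m and contact force between the fingers and pad_a above 1 N) or (height (world z) of pad_b below 0.036 m and contact force between the fingers and pad_b above 1 N) or (height (world z) of pad_c below 0.036 m and contact force between the fingers and pad_c above 1 N) or (height (world z) of pad_d below 0.036 m and contact force between the fingers and pad_d above 1 N)) and value of joint each of shim_a, shim_b, shim_c, shim_d below 0.002 m), for 0.1 s.
At the end, for the whole second after the job is handed in: The shim of the giving corner is flat (pressed in more than 4.8 of its 6 mm) and the fingers still press on it with more than 1.5 N, keeping that corner sunk by more than 2 mm; the other three shims are pressed in less than 2 mm; the board's middle is within 20 mm of where it began (((value of joint shim_a above 0.0048 m and height (world z) of pad_a below 0.036 m and contact force between the fingers and cap_a above 1.5 N and value of joint each of shim_b, shim_c, shim_d below 0.002 m) or (value of joint shim_b above 0.0048 m and height (world z) of pad_b below 0.036 m and contact force between the fingers and cap_b above 1.5 N and value of joint each of shim_a, shim_c, shim_d below 0.002 m) or (value of joint shim_c above 0.0048 m and height (world z) of pad_c below 0.036 m and contact force between the fingers and cap_c above 1.5 N and value of joint each of shim_a, shim_b, shim_d below 0.002 m) or (value of joint shim_d above 0.0048 m and height (world z) of pad_d below 0.036 m and contact force between the fingers and cap_d above 1.5 N and value of joint each of shim_a, shim_b, shim_c below 0.002 m)) and distance of board from where it was at the start of the episode below 0.02 m); the arm keeps its last pose, push and grip.
It fails at once if the board is lifted or shifted (its middle more than 20 mm from where it began) (distance of board from where it was at the start of the episode above 0.02 m).
It fails at once if a bystander is moved by more than 25 mm (distance of any of jar, brush, pot, palette, ruler, mug, varnish from where it was at the start of the episode above 0.025 m).
It also fails if it takes over 48 s, if anything falls off the work surface, if the arm or the gripper's body presses on something with over 40 N, if the wrist force passes 120 N, or if a joint passes its speed limit or range.

ROBOT

A 6-joint arm with a two-finger parallel gripper is mounted at the origin on the work surface. World frame = base frame: x ahead of the robot, y to its left, z up, the work surface at z = 0. Lengths are in m, angles in rad, forces in N, time in s.
With the tool pointing down it reaches from about 0.35 to 0.725 m from the base axis. Payload 4.3 kg.
Tool frame: the origin (TCP) lies midway between the tips of the shut fingers; the grasp point (between the pads) lies 19 mm behind it; z points along the fingers, y is the line along which they close (so a half turn about z gives the same grasp; the last joint's range is limited). The gripper opens to 85 mm and grips with 20 to 120 N. Pads are 22 mm wide; open, the fingers measure 114 mm over their backs; the gripper's body (76 mm by 85 mm) begins 54 mm behind the grasp point. The pads swing forward as they close: fully open they stand 13 mm farther back than shut.
Start: joints at [-1.374, 0.377, 0.081, 1.274, 0, 1.46], TCP at [0.174, -0.548, 0.231] pointing down, gripper open.
Joint ranges: [-2.72, 2.72], [-0.84, 1.66], [-1.02, 1.22], [-1.77, 2.12], [-1.37, 1.28], [-3.14, 3.14]. Speed limits (rad/s): [2.57, 2.57, 3.14, 3.14, 3.14, 3.14].

INTERFACE

Orientations are given as a rotation vector (axis times angle).
In Python, from bench import * gives the robot as it stands.
- The arm moves only by the tool drive_tool, never from a script. Its argument "deltas" is a list of rows, each an object of numbers: "ax", "ay", "az": the turn, a rotation vector about the tool's x, y, z in rad; "x", "y", "z": the shift along the tool's x, y, z in mm; "grip": the finger opening in mm, from 0 to 85.4. A call has 1 to 10 rows; each row is the pose to reach, as a shift and turn from the pose commanded when the call began, along the tool's axes at that moment; what a row does not reach only later rows make up. A row lasts 1/12 s, in which the tool goes at most 41.7 mm and 7.16 degrees, less where a joint would pass 70% of its speed; a pose out of reach is approached as far as the arm can. A call with a gripper value outside its range is refused whole. The fingers move at their own pace and stop on an object; the grip force is fixed at half the most. Time passes only in rows, so rows that repeat a pose let the fingers close. It gives the time, the measured TCP pose, the force, the opening and the grip force at its end, in the units of the state.
- get_state(): the state, without advancing time (a new reading comes with each control period).
- grab_frame(name): name is "scene" or "top" or "wrist"; returns (picture, depth): 420x560x3 uint8, red, green, blue; 420x560 float32, m along the optical axis (not along the pixel's ray), 0 where there is no reading.
- get_calibration(name): a dict with "fx", "fy", "cx", "cy" (pixels), "R" (3x3) and "t" (3): a world point X has camera coordinates R X + t. Camera axes: x right, y down, z forward; pixel columns grow to the right and rows downward; lengths in m; the calibration is good to about 2 mm. The wrist camera is an equidistant fisheye: a pixel r from the principal point sees the ray r / f radians off the axis. A picture is of the moment at which its call begins: read the wrist's pose just before it. get_calibration takes no time and is no camera call; for the wrist camera it gives the pose at the moment of the call.
- sign_off(): hands the job in; it is judged then, once.
The state is a dict: "clock": time; "joint_pos": joint angles; "qvel": joint speeds; "joint_efforts": joint torques, N m; "tool_pos": TCP position; "tool_rot": TCP orientation; "contact_force": force on the tool from outside, world axes, zero at the start; "ft_torque": the same for the moment, N m; "gripper_width": finger opening in m; "gripper_force": force on a finger pad.
Only numpy, scipy, OpenCV 4.12 (cv2) and the standard library are available. Lean on these libraries where they do the work, as an engineer would, in place of code of your own. Each camera call takes 0.05 s, during which the arm holds its last target. There are 200 camera calls.

## Working session

There is one attempt and no reset: what is moved stays moved. The work goes in short steps, Python scripts to look and compute and a tool call to move; the robot and the scene stay as the last step left them, time stands still between calls to the robot, and variables do not carry over. Pictures are saved under pics/ and viewed, at most 10 in all, crops included, and the job is handed in when it is done.

Besides the shell and the picture viewer there is one more tool, called after "Call:" as name(argument=value, ...), one argument or row to a line, values as JSON. drive_tool: Moves the arm, as the interface text tells. Its arguments: {"type":"object","properties":{"deltas":{"type":"array"}},"required":["deltas"]}

```bash
mkdir -p pics; python3 - <<'E'
from bench import *
import cv2
s=get_state();print(s['clock'],s['tool_pos'],s['tool_rot'],s['gripper_width'])
p,d=grab_frame("top");cv2.imwrite("pics/top.png",p[:,:,::-1])
import numpy as np
np.savez("top.npz",p=p,d=d,**get_calibration("top"))
E
```

```text
0.0 [ 0.17353546 -0.54748169  0.23034874] [-3.10262920e+00 -4.79658168e-01  1.11891463e-04] 0.08531669404091771
```

View pics/top.png

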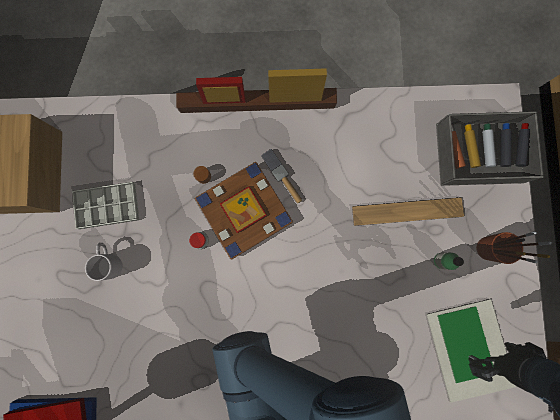

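The board is centred at about (243,208). I can see blue pads near (203,200), (252,170), (284,202) and (233,250), and white shims between them. The jar is at (198,240), the pot at (202,173) and the brush at (285,178).

```bash
cat > h.py <<'E'
import numpy as np,cv2
z=np.load("top.npz");p,d=z['p'],z['d']
def w(u,v,Z=None):
    r=np.array([(u-z['cx'])/z['fx'],(v-z['cy'])/z['fy'],1.]);R,t=z['R'],z['t']
    c=-R.T@t;q=R.T@r
    return c+q*((Z-c[2])/q[2])
E
python3 - <<'E'
from h import *
h=cv2.cvtColor(p,cv2.COLOR_RGB2HSV)
def comps(m,Z,n):
    k,l,st,ce=cv2.connectedComponentsWithStats(m.astype(np.uint8))
    for i in range(1,k):
        if st[i,4]>=15 and 170<ce[i][0]<310 and 150<ce[i][1]<265: print(n,ce[i].round(1),st[i,4],w(*ce[i],Z).round(4))
comps((h[...,0]>100)&(h[...,0]<130)&(h[...,1]>90)&(h[...,2]>50),.041,'blue')
comps((h[...,1]<60)&(h[...,2]>150),.047,'white')
H,W=d.shape
print(w(198,240,.06),w(202,172,.045),w(285,178,.01),w(274,158,.01),w(302,200,.01))
cv2.imwrite("pics/crop.png",cv2.resize(p[140:270,170:320,::-1],None,fx=5,fy=4.6,interpolation=cv2.INTER_CUBIC))
E
```

```text
blue [252.8 170.1] 119 [0.6763 0.016  0.041 ]
blue [203.3 199.6] 126 [0.5892 0.1683 0.041 ]
blue [282.8 219. ] 128 [ 0.5238 -0.0713  0.041 ]
blue [232.7 249.4] 126 [0.4366 0.081  0.041 ]
white [183.8 184.2] 424 [0.6374 0.226  0.047 ]
white [261.5 184. ] 61 [ 0.6314 -0.0099  0.047 ]
white [217.8 190.5] 64 [0.6151 0.1231 0.047 ]
white [196.4 215.7] 353 [0.5403 0.1881 0.047 ]
white [268.  227.8] 66 [ 0.4979 -0.026   0.047 ]
white [223.7 234.5] 66 [0.4815 0.1069 0.047 ]
[0.46671958 0.18106498 0.06      ] [0.67380891 0.17082242 0.045     ] [ 0.65498585 -0.08251998  0.01      ] [ 0.71987471 -0.04983195  0.01      ] [ 0.58409753 -0.13323107  0.01      ]
```

View pics/crop.png

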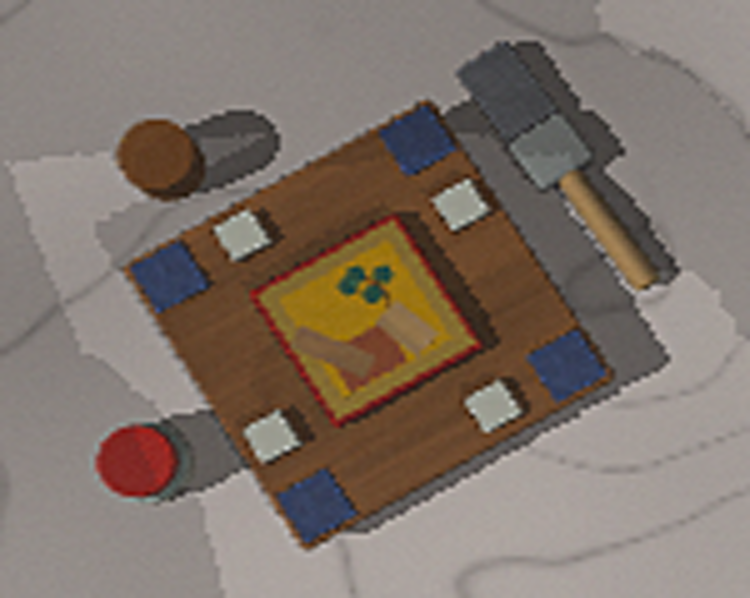

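Pads and shims are located. Pad to nearest shim: P1 (.676,.016)→(.631,-.010), P2 (.589,.168)→(.615,.123), P3 (.524,-.071)→(.498,-.026), P4 (.437,.081)→(.4815,.107). Moving above P3 with the fingers shutting.

Call:
drive_tool(
  deltas=[
    {"x": 24, "y": -17, "grip": 0},
    {"x": 52, "y": -38, "grip": 0},
    {"x": 80, "y": -58, "grip": 0},
    {"x": 110, "y": -80, "grip": 0},
    {"x": 140, "y": -102, "grip": 0},
    {"x": 170, "y": -124, "grip": 0},
    {"x": 200, "y": -146, "grip": 0},
    {"x": 230, "y": -168, "grip": 0},
    {"x": 255, "y": -186, "grip": 0},
    {"x": 280, "y": -204, "grip": 0},
  ],
)

```text
$.deltas[0]: bad value
```

Call:
drive_tool(
  deltas=[
    {"x": 25, "y": -18, "grip": 0},
    {"x": 50, "y": -36, "grip": 0},
    {"x": 80, "y": -58, "z": 20, "grip": 0},
    {"x": 110, "y": -80, "z": 40, "grip": 0},
    {"x": 140, "y": -102, "z": 65, "grip": 0},
    {"x": 170, "y": -124, "z": 90, "grip": 0},
    {"x": 190, "y": -138, "z": 115, "grip": 0},
    {"x": 197, "y": -144, "z": 135, "grip": 0},
    {"x": 197, "y": -144, "z": 150, "grip": 0},
    {"x": 197, "y": -144, "z": 155, "grip": 0},
  ],
)

```text
$.deltas[0]: bad value
```

```bash
cat >> h.py <<'E'
def to(X,Y,Z):
    from bench import get_state
    from scipy.spatial.transform import Rotation as R
    s=get_state();D=(np.array([X,Y,Z])-s['tool_pos'])*1000
    print(round(s['clock'],2),s['tool_pos'].round(4) if hasattr(s['tool_pos'],'round') else s['tool_pos'],'delta',R.from_rotvec(s['tool_rot']).inv().apply(D).round(1),'F',np.round(s['contact_force'],2),'tau',np.round(s['ft_torque'],2),s['gripper_width'],np.round(s['joint_pos'],2))
E
python3 - <<'E'
from h import *
from bench import *
to(.524,-.071,.041)
p,d=grab_frame("wrist");cv2.imwrite("pics/wr.png",p[:,:,::-1])
E
```

```text
0.05 [ 0.1735 -0.5475  0.2304] delta [ 478.  -348.   190.2] F [ 0.08 -0.15 -0.56] tau [-0.04  0.   -0.01] 0.08542562009989589 [-1.37  0.38  0.08  1.27 -0.    1.46]
```

View pics/wr.png

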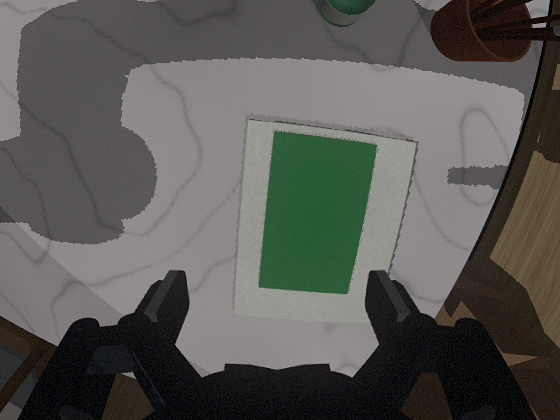

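The arm hasn't moved: the picture shows only the start mat and the open fingers. Both calls were refused, probably because rows need every key.

Call:
drive_tool(
  deltas=[
    {"ax": 0, "ay": 0, "az": 0, "x": 24, "y": -17, "z": 0, "grip": 0},
    {"ax": 0, "ay": 0, "az": 0, "x": 52, "y": -38, "z": 0, "grip": 0},
    {"ax": 0, "ay": 0, "az": 0, "x": 80, "y": -58, "z": 0, "grip": 0},
    {"ax": 0, "ay": 0, "az": 0, "x": 110, "y": -80, "z": 0, "grip": 0},
    {"ax": 0, "ay": 0, "az": 0, "x": 140, "y": -102, "z": 0, "grip": 0},
    {"ax": 0, "ay": 0, "az": 0, "x": 170, "y": -124, "z": 0, "grip": 0},
    {"ax": 0, "ay": 0, "az": 0, "x": 200, "y": -146, "z": 0, "grip": 0},
    {"ax": 0, "ay": 0, "az": 0, "x": 230, "y": -168, "z": 0, "grip": 0},
    {"ax": 0, "ay": 0, "az": 0, "x": 255, "y": -186, "z": 0, "grip": 0},
    {"ax": 0, "ay": 0, "az": 0, "x": 280, "y": -204, "z": 0, "grip": 0},
  ],
)

```text
clock: 0.93
tool_pos: [0.3795, -0.2672, 0.231]
tool_rot: [-3.104, -0.481, 0.001]
contact_force: [0.3, -0.2, -0.0]
gripper_width: -0.0001
gripper_force: 0.0
```

Call:
drive_tool(
  deltas=[
    {"ax": 0, "ay": 0, "az": 0, "x": 25, "y": -18, "z": 0, "grip": 0},
    {"ax": 0, "ay": 0, "az": 0, "x": 50, "y": -36, "z": 0, "grip": 0},
    {"ax": 0, "ay": 0, "az": 0, "x": 80, "y": -58, "z": 20, "grip": 0},
    {"ax": 0, "ay": 0, "az": 0, "x": 110, "y": -80, "z": 40, "grip": 0},
    {"ax": 0, "ay": 0, "az": 0, "x": 140, "y": -102, "z": 65, "grip": 0},
    {"ax": 0, "ay": 0, "az": 0, "x": 170, "y": -124, "z": 90, "grip": 0},
    {"ax": 0, "ay": 0, "az": 0, "x": 190, "y": -138, "z": 115, "grip": 0},
    {"ax": 0, "ay": 0, "az": 0, "x": 197, "y": -144, "z": 135, "grip": 0},
    {"ax": 0, "ay": 0, "az": 0, "x": 197, "y": -144, "z": 150, "grip": 0},
    {"ax": 0, "ay": 0, "az": 0, "x": 197, "y": -144, "z": 155, "grip": 0},
  ],
)

```text
clock: 1.77
tool_pos: [0.5211, -0.0708, 0.0731]
tool_rot: [-3.102, -0.483, 0.008]
contact_force: [-0.5, 0.4, -0.1]
gripper_width: 0.0001
gripper_force: 0.0
```

```bash
python3 - <<'E'
from h import *
from bench import *
to(.524,-.071,.041)
p,d=grab_frame("wrist");cv2.imwrite("pics/wr2.png",p[:,:,::-1])
E
```

```text
1.77 [ 0.5211 -0.0708  0.0731] delta [ 2.8  1.2 32.1] F [-0.48  0.45 -0.09] tau [ 0.01  0.06 -0.04] 7.359786727493438e-05 [-0.26  0.39 -0.33  0.86 -0.    2.58]
```

View pics/wr2.png

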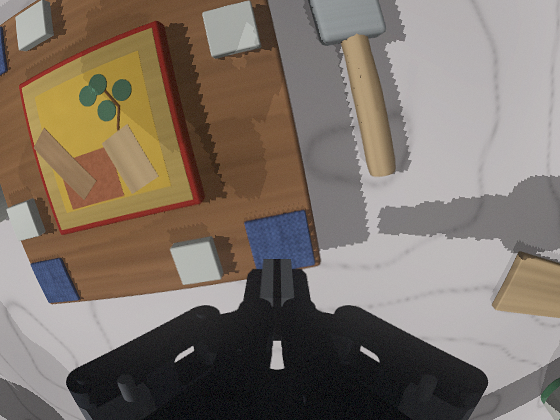

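The closed tips are over the pad at (282,240), with shim and panel clear. I'll turn 0.22 rad to line up with the board, which also keeps joint 6 off its limit, then come down.

Call:
drive_tool(
  deltas=[
    {"ax": 0, "ay": 0, "az": -0.1, "x": 2, "y": 1, "z": 8, "grip": 0},
    {"ax": 0, "ay": 0, "az": -0.2, "x": 3, "y": 1, "z": 16, "grip": 0},
    {"ax": 0, "ay": 0, "az": -0.22, "x": 3, "y": 1, "z": 22, "grip": 0},
    {"ax": 0, "ay": 0, "az": -0.22, "x": 3, "y": 1, "z": 26, "grip": 0},
    {"ax": 0, "ay": 0, "az": -0.22, "x": 3, "y": 1, "z": 28, "grip": 0},
    {"ax": 0, "ay": 0, "az": -0.22, "x": 3, "y": 1, "z": 28, "grip": 0},
  ],
)

```text
clock: 2.32
tool_pos: [0.5262, -0.0727, 0.0483]
tool_rot: [-3.034, -0.815, 0.0]
contact_force: [-0.7, 1.3, -0.1]
gripper_width: 0.0001
gripper_force: 0.0
```

Call:
drive_tool(
  deltas=[
    {"ax": 0, "ay": 0, "az": 0, "x": 0, "y": 0, "z": 2, "grip": 0},
    {"ax": 0, "ay": 0, "az": 0, "x": 0, "y": 0, "z": 4, "grip": 0},
    {"ax": 0, "ay": 0, "az": 0, "x": 0, "y": 0, "z": 5, "grip": 0},
    {"ax": 0, "ay": 0, "az": 0, "x": 0, "y": 0, "z": 5, "grip": 0},
  ],
)

```text
clock: 2.65
tool_pos: [0.5264, -0.0724, 0.0432]
tool_rot: [3.033, 0.818, -0.0]
contact_force: [0.7, 0.5, -0.1]
gripper_width: 0.0
gripper_force: 0.0
```

Call:
drive_tool(
  deltas=[
    {"ax": 0, "ay": 0, "az": 0, "x": 0, "y": 0, "z": 1, "grip": 0},
    {"ax": 0, "ay": 0, "az": 0, "x": 0, "y": 0, "z": 2, "grip": 0},
    {"ax": 0, "ay": 0, "az": 0, "x": 0, "y": 0, "z": 3, "grip": 0},
    {"ax": 0, "ay": 0, "az": 0, "x": 0, "y": 0, "z": 4, "grip": 0},
    {"ax": 0, "ay": 0, "az": 0, "x": 0, "y": 0, "z": 4, "grip": 0},
    {"ax": 0, "ay": 0, "az": 0, "x": 0, "y": 0, "z": 4, "grip": 0},
  ],
)

```text
clock: 3.15
tool_pos: [0.5267, -0.0725, 0.0409]
tool_rot: [3.033, 0.818, 0.001]
contact_force: [-4.5, 1.3, 13.2]
gripper_width: 0.0001
gripper_force: 6.7
```

P3 is hard: 13 N with no sinking. Going to P4.

Call:
drive_tool(
  deltas=[
    {"ax": 0, "ay": 0, "az": 0, "x": 0, "y": 0, "z": -15, "grip": 0},
    {"ax": 0, "ay": 0, "az": 0, "x": 0, "y": -10, "z": -30, "grip": 0},
    {"ax": 0, "ay": 0, "az": 0, "x": 0, "y": -40, "z": -30, "grip": 0},
    {"ax": 0, "ay": 0, "az": 0, "x": 0, "y": -75, "z": -30, "grip": 0},
    {"ax": 0, "ay": 0, "az": 0, "x": 0, "y": -110, "z": -30, "grip": 0},
    {"ax": 0, "ay": 0, "az": 0, "x": 0, "y": -145, "z": -30, "grip": 0},
    {"ax": 0, "ay": 0, "az": 0, "x": -1, "y": -170, "z": -30, "grip": 0},
    {"ax": 0, "ay": 0, "az": 0, "x": -1, "y": -178, "z": -25, "grip": 0},
    {"ax": 0, "ay": 0, "az": 0, "x": -1, "y": -178, "z": -12, "grip": 0},
    {"ax": 0, "ay": 0, "az": 0, "x": -1, "y": -178, "z": -7, "grip": 0},
  ],
)

```text
clock: 3.98
tool_pos: [0.4357, 0.0811, 0.0453]
tool_rot: [3.032, 0.82, -0.001]
contact_force: [-0.2, -0.6, 1.2]
gripper_width: 0.0002
gripper_force: 0.0
```

Call:
drive_tool(
  deltas=[
    {"ax": 0, "ay": 0, "az": 0, "x": 0, "y": 0, "z": 0, "grip": 0},
    {"ax": 0, "ay": 0, "az": 0, "x": 0, "y": 0, "z": 2, "grip": 0},
    {"ax": 0, "ay": 0, "az": 0, "x": 0, "y": 0, "z": 4, "grip": 0},
    {"ax": 0, "ay": 0, "az": 0, "x": 0, "y": 0, "z": 5, "grip": 0},
    {"ax": 0, "ay": 0, "az": 0, "x": 0, "y": 0, "z": 6, "grip": 0},
    {"ax": 0, "ay": 0, "az": 0, "x": 0, "y": 0, "z": 7, "grip": 0},
    {"ax": 0, "ay": 0, "az": 0, "x": 0, "y": 0, "z": 7, "grip": 0},
    {"ax": 0, "ay": 0, "az": 0, "x": 0, "y": 0, "z": 7, "grip": 0},
  ],
)

```text
clock: 4.65
tool_pos: [0.4368, 0.0805, 0.0409]
tool_rot: [3.032, 0.817, 0.002]
contact_force: [-3.6, -1.0, 14.8]
gripper_width: -0.0002
gripper_force: 7.4
```

P4 is hard too. Next is P2.

Call:
drive_tool(
  deltas=[
    {"ax": 0, "ay": 0, "az": 0, "x": 0, "y": 0, "z": -15, "grip": 0},
    {"ax": 0, "ay": 0, "az": 0, "x": 10, "y": 0, "z": -30, "grip": 0},
    {"ax": 0, "ay": 0, "az": 0, "x": 40, "y": 0, "z": -30, "grip": 0},
    {"ax": 0, "ay": 0, "az": 0, "x": 75, "y": 0, "z": -30, "grip": 0},
    {"ax": 0, "ay": 0, "az": 0, "x": 110, "y": 0, "z": -30, "grip": 0},
    {"ax": 0, "ay": 0, "az": 0, "x": 145, "y": 0, "z": -30, "grip": 0},
    {"ax": 0, "ay": 0, "az": 0, "x": 170, "y": 0, "z": -30, "grip": 0},
    {"ax": 0, "ay": 0, "az": 0, "x": 176, "y": 0, "z": -25, "grip": 0},
    {"ax": 0, "ay": 0, "az": 0, "x": 176, "y": 0, "z": -12, "grip": 0},
    {"ax": 0, "ay": 0, "az": 0, "x": 176, "y": 0, "z": -7, "grip": 0},
  ],
)

```text
clock: 5.48
tool_pos: [0.5873, 0.169, 0.0445]
tool_rot: [3.033, 0.818, -0.004]
contact_force: [-0.1, 0.5, -0.2]
gripper_width: -0.0002
gripper_force: 0.0
```

Call:
drive_tool(
  deltas=[
    {"ax": 0, "ay": 0, "az": 0, "x": 0, "y": 0, "z": 0, "grip": 0},
    {"ax": 0, "ay": 0, "az": 0, "x": 0, "y": 0, "z": 2, "grip": 0},
    {"ax": 0, "ay": 0, "az": 0, "x": 0, "y": 0, "z": 4, "grip": 0},
    {"ax": 0, "ay": 0, "az": 0, "x": 0, "y": 0, "z": 5, "grip": 0},
    {"ax": 0, "ay": 0, "az": 0, "x": 0, "y": 0, "z": 6, "grip": 0},
    {"ax": 0, "ay": 0, "az": 0, "x": 0, "y": 0, "z": 7, "grip": 0},
    {"ax": 0, "ay": 0, "az": 0, "x": 0, "y": 0, "z": 7, "grip": 0},
    {"ax": 0, "ay": 0, "az": 0, "x": 0, "y": 0, "z": 7, "grip": 0},
  ],
)

```text
clock: 6.15
tool_pos: [0.5883, 0.1694, 0.0396]
tool_rot: [3.033, 0.818, 0.0]
contact_force: [-1.7, -0.4, 1.9]
gripper_width: -0.0002
gripper_force: 0.8
```

Only 1.9 N at z = 39.6 mm, so P2 seems to give. Pressing further to confirm.

Call:
drive_tool(
  deltas=[
    {"ax": 0, "ay": 0, "az": 0, "x": 0, "y": 0, "z": 1, "grip": 0},
    {"ax": 0, "ay": 0, "az": 0, "x": 0, "y": 0, "z": 2, "grip": 0},
    {"ax": 0, "ay": 0, "az": 0, "x": 0, "y": 0, "z": 3, "grip": 0},
    {"ax": 0, "ay": 0, "az": 0, "x": 0, "y": 0, "z": 4, "grip": 0},
    {"ax": 0, "ay": 0, "az": 0, "x": 0, "y": 0, "z": 4, "grip": 0},
    {"ax": 0, "ay": 0, "az": 0, "x": 0, "y": 0, "z": 4, "grip": 0},
    {"ax": 0, "ay": 0, "az": 0, "x": 0, "y": 0, "z": 4, "grip": 0},
  ],
)

```text
clock: 6.73
tool_pos: [0.5885, 0.1698, 0.0361]
tool_rot: [-3.033, -0.818, -0.002]
contact_force: [-1.9, 1.6, 7.3]
gripper_width: -0.0001
gripper_force: 3.6
```

P2 sank its full 5 mm and is solid at 7 N, so it is the giving corner. Now over its shim.

Call:
drive_tool(
  deltas=[
    {"ax": 0, "ay": 0, "az": 0, "x": 0, "y": 0, "z": -10, "grip": 0},
    {"ax": 0, "ay": 0, "az": 0, "x": 0, "y": 0, "z": -22, "grip": 0},
    {"ax": 0, "ay": 0, "az": 0, "x": 0, "y": 10, "z": -30, "grip": 0},
    {"ax": 0, "ay": 0, "az": 0, "x": 0, "y": 30, "z": -30, "grip": 0},
    {"ax": 0, "ay": 0, "az": 0, "x": 0, "y": 46, "z": -30, "grip": 0},
    {"ax": 0, "ay": 0, "az": 0, "x": 0, "y": 53, "z": -30, "grip": 0},
    {"ax": 0, "ay": 0, "az": 0, "x": 0, "y": 53, "z": -25, "grip": 0},
    {"ax": 0, "ay": 0, "az": 0, "x": 0, "y": 53, "z": -20, "grip": 0},
    {"ax": 0, "ay": 0, "az": 0, "x": 0, "y": 53, "z": -16, "grip": 0},
    {"ax": 0, "ay": 0, "az": 0, "x": 0, "y": 53, "z": -16, "grip": 0},
  ],
)

```text
clock: 7.57
tool_pos: [0.6131, 0.124, 0.0494]
tool_rot: [-3.032, -0.819, 0.006]
contact_force: [-0.6, 0.2, -0.1]
gripper_width: -0.0001
gripper_force: 0.0
```

Call:
drive_tool(
  deltas=[
    {"ax": 0, "ay": 0, "az": 0, "x": 0, "y": 0, "z": 2, "grip": 0},
    {"ax": 0, "ay": 0, "az": 0, "x": 0, "y": 0, "z": 4, "grip": 0},
    {"ax": 0, "ay": 0, "az": 0, "x": 0, "y": 0, "z": 5, "grip": 0},
    {"ax": 0, "ay": 0, "az": 0, "x": 0, "y": 0, "z": 6, "grip": 0},
    {"ax": 0, "ay": 0, "az": 0, "x": 0, "y": 0, "z": 7, "grip": 0},
    {"ax": 0, "ay": 0, "az": 0, "x": 0, "y": 0, "z": 8, "grip": 0},
    {"ax": 0, "ay": 0, "az": 0, "x": 0, "y": 0, "z": 9, "grip": 0},
    {"ax": 0, "ay": 0, "az": 0, "x": 0, "y": 0, "z": 10, "grip": 0},
    {"ax": 0, "ay": 0, "az": 0, "x": 0, "y": 0, "z": 10, "grip": 0},
    {"ax": 0, "ay": 0, "az": 0, "x": 0, "y": 0, "z": 10, "grip": 0},
  ],
)

```text
clock: 8.4
tool_pos: [0.6151, 0.1244, 0.0421]
tool_rot: [-3.032, -0.818, -0.002]
contact_force: [-1.5, 4.1, 5.6]
gripper_width: 0.0001
gripper_force: 3.2
```

Call:
drive_tool(
  deltas=[
    {"ax": 0, "ay": 0, "az": 0, "x": 0, "y": 0, "z": 1, "grip": 0},
    {"ax": 0, "ay": 0, "az": 0, "x": 0, "y": 0, "z": 2, "grip": 0},
    {"ax": 0, "ay": 0, "az": 0, "x": 0, "y": 0, "z": 3, "grip": 0},
    {"ax": 0, "ay": 0, "az": 0, "x": 0, "y": 0, "z": 4, "grip": 0},
    {"ax": 0, "ay": 0, "az": 0, "x": 0, "y": 0, "z": 5, "grip": 0},
    {"ax": 0, "ay": 0, "az": 0, "x": 0, "y": 0, "z": 5, "grip": 0},
    {"ax": 0, "ay": 0, "az": 0, "x": 0, "y": 0, "z": 5, "grip": 0},
  ],
)

```text
clock: 8.98
tool_pos: [0.6151, 0.1243, 0.0376]
tool_rot: [-3.032, -0.818, -0.002]
contact_force: [-3.9, 3.6, 9.7]
gripper_width: -0.0003
gripper_force: 4.6
```

Call:
drive_tool(
  deltas=[
    {"ax": 0, "ay": 0, "az": 0, "x": 0, "y": 0, "z": 1, "grip": 0},
    {"ax": 0, "ay": 0, "az": 0, "x": 0, "y": 0, "z": 2, "grip": 0},
    {"ax": 0, "ay": 0, "az": 0, "x": 0, "y": 0, "z": 2, "grip": 0},
    {"ax": 0, "ay": 0, "az": 0, "x": 0, "y": 0, "z": 2, "grip": 0},
    {"ax": 0, "ay": 0, "az": 0, "x": 0, "y": 0, "z": 2, "grip": 0},
  ],
)

```text
clock: 9.4
tool_pos: [0.6152, 0.1244, 0.0372]
tool_rot: [-3.032, -0.819, -0.003]
contact_force: [-6.1, 3.6, 19.9]
gripper_width: -0.0001
gripper_force: 9.6
```

```bash
python3 - <<'E'
from h import *
from bench import *
to(.6151,.1243,.037)
p,d=grab_frame("wrist");cv2.imwrite("pics/wr3.png",p[:,:,::-1])
E
```

```text
9.4 [0.6152 0.1244 0.0372] delta [-0.1  0.   0.2] F [-6.1   3.64 19.91] tau [ 0.48  1.55 -0.06] -7.795245215690589e-05 [ 0.1   0.6  -0.09  0.89  0.    2.71]
```

View pics/wr3.png

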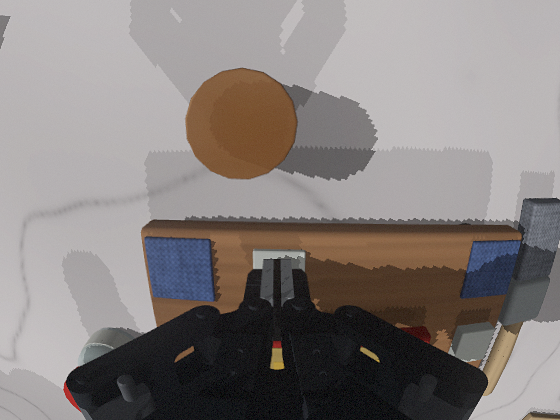

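The fingers sit on the shim at (279,262), and the board, pot and brush haven't been disturbed. The shim has reached a hard stop at z = 37 mm with 20 N on it, which matches flat with the corner sunk.

```bash
python3 -c "
from bench import *
print(sign_off())"
```

```text
the job is handed in; nothing more can be done
None
```

I pressed three of the four blue pads: the first two were hard, and the third, on the robot's far left near (0.59, 0.17), sank 5 mm. I then pressed its shim down to a hard stop and handed the job in still holding it at about 20 N; no verdict came back.

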